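# Lever the snapped-down filter cover up with a lifter

### The arm

A 7-joint arm with a two-finger parallel gripper is mounted at the origin on the work surface. World frame = base frame: x ahead of the robot, y to its left, z up, the work surface at z = 0. Lengths are in m, angles in rad, forces in N, time in s.
With the tool pointing down it reaches from about 0.4 to 0.85 m from the base axis. Payload 10.4 kg.
Tool frame: the origin (TCP) lies at the very end of the fingers, on their centre line; the grasp point (between the pads) lies 19 mm behind it; z points along the fingers, y is the line along which they close (so a half turn about z gives the same grasp; the last joint's range is limited). The gripper opens to 85 mm and grips with 20 to 120 N. Pads are 22 mm wide; open, the fingers measure 114 mm over their backs; the gripper's body (76 mm by 85 mm) begins 54 mm behind the grasp point. The pads swing forward as they close: fully open they stand 13 mm farther back than shut.
Start: joints at [1.291, 0.332, -0.065, 1.46, 0.022, 1.35, -0.088], TCP at [0.159, -0.605, 0.231] pointing down, gripper open.
Joint ranges: [-2.6, 2.6], [-0.5, 2.12], [-1.47, 1.34], [0.16, 2.42], [-1.27, 4.41], [0.06, 2.06], [-2.6, 2.6]. Speed limits (rad/s): [2.22, 2.22, 2.79, 2.79, 3.14, 3.14, 3.14].

### API

Orientations are given as a unit quaternion [x, y, z, w].
In Python, from workcell import * gives the robot as it stands.
- The arm moves only by the tool step_arm, never from a script. Its argument "commands" is one flat list of numbers, 7 for each row, row after row: the finger opening in mm, from 0 to 85.4, then the shift along the world's x, y, z as a fraction of full scale, then the turn, a rotation vector about the world's x, y, z as a fraction of full scale. A call has exactly 10 rows; each row is the pose to reach, as a shift and turn from the pose commanded when the call began, turning the shorter way round; what a row does not reach only later rows make up. Full scale, the value 1, is 0.6 m for a shift and pi rad for a turn. A row lasts 1/8 s, in which the tool goes at most 62.5 mm and 10.7 degrees, less where a joint would pass 70% of its speed; a pose out of reach is approached as far as the arm can. A call with a number of a shift or a turn outside -1 to 1 is refused whole. A call with a gripper value outside its range is refused whole. The fingers move at their own pace and stop on an object; "squeeze" is the grip in N (left out, the last holds). Time passes only in rows, so rows that repeat a pose let the fingers close, or fill a call up. It gives the time, the measured TCP pose, the force, the opening and the grip force at its end, in the units of the state.
- get_obs(): the state, without advancing time (a new reading comes with each control period).
- camera(name): name is "scene" or "top" or "wrist"; returns the picture (480x640x3 uint8, red, green, blue); there is no depth.
- camera_params(name): a dict with "mtx" (3x3 intrinsics, pixels), "dist" ([k1, k2, p1, p2, k3] as OpenCV has them; the pictures are not rectified), "extrinsics" (4x4, takes a point from world to camera coordinates); the wrist camera has in their place "tool_from_camera" (4x4, takes a point from camera to tool coordinates, whose origin is the TCP and whose axes are the flange's). Camera axes: x right, y down, z forward; pixel columns grow to the right and rows downward; lengths in m; the calibration is good to about 2 mm. A picture is of the moment at which its call begins: read the wrist's pose just before it. camera_params takes no time and is no camera call.
- hand_in(): hands the job in; it is judged then, once.
The state is a dict: "clock": time; "joint_pos": joint angles; "joint_velocities": joint speeds; "tau": joint torques, N m; "position": TCP position; "ee_rot": TCP orientation; "ft_force": force on the tool from outside, world axes, zero at the start; "torque": the same for the moment, N m; "grip_width": opening from 0.0 (shut) to 1.0 (fully open); "grasp_force": force on a finger pad.
Only numpy, scipy, OpenCV 4.12 (cv2) and the standard library are available. Lean on these libraries where they do the work, as an engineer would, in place of code of your own. Each camera call takes 0.05 s, during which the arm holds its last target. There are 200 camera calls.

### The job

Pick up the green-handled lifter, push its blade into the slot under the front edge of the blue cover on the white filter box, and lever the cover up until both spring catches let go and its front edge stays propped up on them; free it with the lifter only, never touching the cover with the gripper, and leave it in place on the box. Then lay the lifter flat inside the orange drip tray, without shifting the kettle or the tumbler.

Things in the scene. Friction and masses are not known exactly. Their poses are not given: they have to be found in the camera images.
- filter_box: white box fixed to the worktop, 160 (x) by 200 (y) mm, walls 112 mm high. Origin: centre of its underside; +x points from the open front to the rear wall, z up. Two spring ball catches in the side walls (x = -45, y = +-78 mm) hold down the blue cover's side beads: levering it up takes about 10 N at its front. Only open worktop lies in front of the box
- sill_edge (a point): middle of the front edge of the box's sill, at x = -80, y = 0, z = 85 mm in the box's frame, same axes: the fulcrum. The flat sill is the bottom of the slot under the cover, 8 mm high, 138 mm wide (69 mm to each side of this point), 42 mm deep in +x, open to the front
- cover_lip (a point): middle of the lower front edge of the blue cover, axes as the box's. Shut, it lies at x = -78, y = 0, z = 93 mm in the box's frame. It tips up about its rear edge, 140 mm behind, tucked 5 mm under a rear lip; walls keep it from sliding. Once this edge has risen 8 to 9 mm the catch balls spring in under the beads, and then hold it by themselves about 16 mm higher than shut
- cover: blue cover, a loose plate 140 by 140 by 6 mm, about 160 g, with a bead of 3 mm radius at each side; origin at the centre of its underside, at x = -8, y = 0, z = 93 mm in the filter box's frame when shut
- lifter_grip (a point): grip point of the lifter, a rigid tool 200 mm long, 120 g: green handle 120 long, 22 wide, 24 mm high; at its mid height a flat steel blade 80 long, 24 wide, 4 mm thick. The point is 12 mm over the handle's underside, on the centre line, 70 mm from the handle's rear end, 50 from its front end, 130 mm behind the blade's tip. +x runs to the tip, z up as it lies on the worktop
- lifter_tip (a point): centre of the front end of the lifter's blade (blade 4 mm thick: 2 mm above and below this point), same axes. With the tip 37 mm inside the slot, tipping the tool about 0.4 rad (handle down, blade resting on the sill's edge) carries the cover past its catches
- drip_tray: orange open tray fixed to the worktop, outside 270 (x) by 150 (y) by 20 mm high, walls and floor 4 mm thick; origin at the centre of its underside. It is on the robot's left or right, the lifter on the other side
- kettle: matte black kettle, 156 mm across, 210 mm high, bystander; origin at the centre of its underside
- tumbler: glass tumbler, 72 mm across, 110 mm high, bystander; origin at the centre of its underside
There are look-alikes about, which are no part of the job. Of the things like the part that bears lifter_grip, leave any that is brown or yellow; of the rest the smaller one is meant.

How it is judged:
By the outcome, as a careful person would: the job done as asked, in the order asked, and still so for the second after the job is handed in, with the robot touching nothing.
It also fails if it takes over 56 s, if anything falls off the work surface, if the arm or the gripper's body presses on something with over 40 N, if the wrist force passes 120 N, or if a joint passes its speed limit or range.

## Working session

There is one attempt and no reset: what is moved stays moved. The work goes in short steps, Python scripts to look and compute and a tool call to move; the robot and the scene stay as the last step left them, time stands still between calls to the robot, and variables do not carry over. Pictures are saved under pics/ and viewed, at most 12 in all, crops included, and the job is handed in when it is done.

Besides the shell and the picture viewer there is one more tool, called after ">>>" as name(argument=value, ...), one argument or row to a line, values as JSON. step_arm: Moves the arm, as the interface text tells. Its arguments: {"type":"object","properties":{"commands":{"type":"array","items":{"type":"number"}},"squeeze":{"type":"number"}},"required":["commands"]}

```bash
mkdir -p pics
python3 - <<'E'
from workcell import *
import cv2
o=get_obs(); print({k:o[k] for k in('clock','position','ee_rot','ft_force','grip_width')})
for n in('scene','top'):
    cv2.imwrite(f'pics/{n}0.png',camera(n)[:,:,::-1]); p=camera_params(n); print(n,p)
print(camera_params('wrist'))
E
```

```text
{'clock': 0.0, 'position': array([ 0.15861715, -0.60413763,  0.2304924 ]), 'ee_rot': array([ 9.91768832e-01,  1.28039211e-01, -1.31271729e-04, -7.26038963e-04]), 'ft_force': array([ 0.15999654,  0.14667197, -0.5842151 ]), 'grip_width': 1.0015996338207802}
scene {'mtx': array([[593.51023331,   0.        , 320.22005742],
       [  0.        , 593.51023331, 238.03088729],
       [  0.        ,   0.        ,   1.        ]]), 'dist': array([0.0621105, 0.       , 0.       , 0.       , 0.       ]), 'extrinsics': array([[-0.64781346,  0.76165081, -0.01502528,  0.23097947],
       [ 0.44101819,  0.35887489, -0.82262493, -0.16777371],
       [-0.62116075, -0.53953393, -0.56838584,  1.82045971],
       [ 0.        ,  0.        ,  0.        ,  1.        ]])}
top {'mtx': array([[495.78509249,   0.        , 322.05165587],
       [  0.        , 495.78509249, 231.21077609],
       [  0.        ,   0.        ,   1.        ]]), 'dist': array([-0.05842197,  0.        ,  0.        ,  0.        ,  0.        ]), 'extrinsics': array([[-0.01312945, -0.99973724, -0.01879019,  0.11114231],
       [-0.99263368,  0.01529505, -0.12018502,  0.47017668],
       [ 0.12044083,  0.01707381, -0.99257367,  1.24831663],
       [ 0.        ,  0.        ,  0.        ,  1.        ]])}
{'mtx': array([[380.30612615,   0.        , 319.31393068],
       [  0.        , 380.30612615, 239.80432781],
       [  0.        ,   0.        ,   1.        ]]), 'dist': array([-0.02334477,  0.        ,  0.        ,  0.        ,  0.        ]), 'tool_from_camera': array([[ 1.91043237e-04, -9.60094110e-01, -2.79677068e-01,
         7.12342339e-02],
       [ 9.99999681e-01,  4.00454332e-04, -6.91621487e-04,
        -4.63529943e-04],
       [ 7.76019610e-04, -2.79676847e-01,  9.60093880e-01,
        -1.41600708e-01],
       [ 0.00000000e+00,  0.00000000e+00,  0.00000000e+00,
         1.00000000e+00]])}
```

View pics/scene0.png

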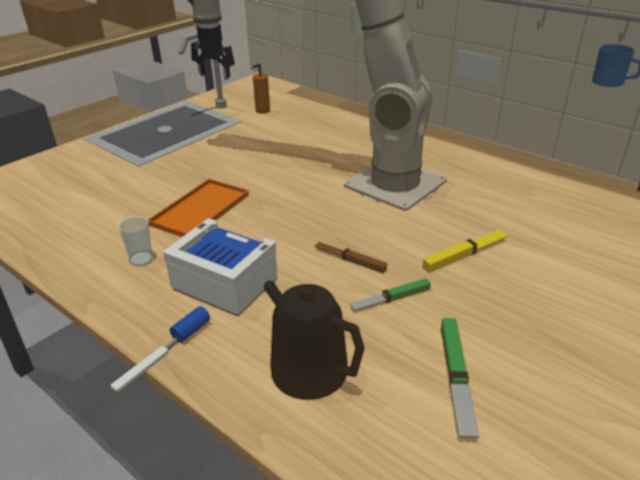

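View pics/top0.png

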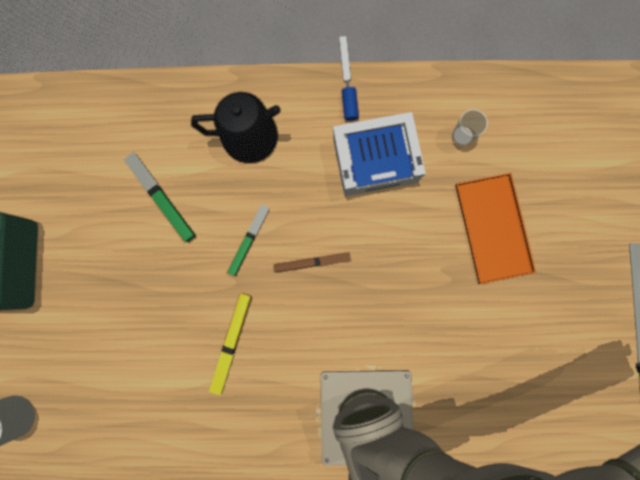

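The scene view shows the box at (222,262), the tray at (200,207), the small green lifter at (392,294) and the large green one at (458,375).

Candidates in the top view:
- small green (250,240)
- large green (160,198)
- brown (312,262)
- yellow (230,345)
- blue-handled tool (348,80)

I choose the small green one. The tray is at (495,228), the box at (380,152) with its open front towards the robot, the kettle at (246,127) and the tumbler at (468,128).

```bash
cat > h.py <<'E'
import numpy as np, cv2
from workcell import *
from scipy.spatial.transform import Rotation as R
def w2p(n,P,o=None):
    p=camera_params(n)
    if n=='wrist':
        T=np.eye(4);T[:3,:3]=R.from_quat(o['ee_rot']).as_matrix();T[:3,3]=o['position']
        E=np.linalg.inv(T@p['tool_from_camera'])
    else: E=p['extrinsics']
    return cv2.projectPoints(np.float64(P).reshape(-1,1,3),cv2.Rodrigues(E[:3,:3])[0],E[:3,3],p['mtx'],p['dist'])[0].reshape(-1,2)
def p2w(n,uv,z,o=None):
    p=camera_params(n)
    if n=='wrist':
        T=np.eye(4);T[:3,:3]=R.from_quat(o['ee_rot']).as_matrix();T[:3,3]=o['position']
        C=T@p['tool_from_camera']
    else: C=np.linalg.inv(p['extrinsics'])
    q=cv2.undistortPoints(np.float64(uv).reshape(-1,1,2),p['mtx'],p['dist']).reshape(-1,2)
    d=np.c_[q,np.ones(len(q))]@C[:3,:3].T
    return C[:3,3]+d*((z-C[2,3])/d[:,2])[:,None]
E
python3 - <<'E'
from h import *
im=cv2.imread('pics/top0.png'); hsv=cv2.cvtColor(im,cv2.COLOR_BGR2HSV)
def blob(lo,hi,x0,x1,y0,y1):
    m=cv2.inRange(hsv,lo,hi);k=np.zeros_like(m);k[y0:y1,x0:x1]=m[y0:y1,x0:x1]
    v,u=np.nonzero(k);return np.c_[u,v].astype(np.float32)
def rect(n,px,z):
    w=p2w('top',px,z)[:,:2].astype(np.float32); r=cv2.minAreaRect(w*1000); print(n,np.round(r[0]),np.round(r[1]),round(r[2],1)); return w
rect('green small',blob((50,80,40),(85,255,255),220,280,200,285),.024)
rect('green big',blob((50,80,40),(85,255,255),140,200,180,250),.024)
b=blob((0,0,110),(179,40,200),245,275,203,236);rect('blade',b,.014)
rect('tray',blob((3,170,100),(15,255,255),440,550,160,300),.02)
rect('cover',blob((105,130,60),(125,255,255),335,425,120,195),.099)
crop=im[110:290,220:425];cv2.imwrite('pics/c1.png',cv2.resize(crop,None,fx=3.2,fy=3.2,interpolation=cv2.INTER_CUBIC))
s=cv2.imread('pics/scene0.png')[210:310,150:290];cv2.imwrite('pics/c2.png',cv2.resize(s,None,fx=5.5,fy=5.5,interpolation=cv2.INTER_CUBIC))
E
```

```text
green small [414. 317.] [ 20. 106.] 63.4
green big [522. 498.] [160.  30.] 37.1
blade [506. 272.] [21. 79.] 63.5
tray [ 476. -345.] [267. 151.] 10.7
cover [652. -41.] [133. 147.] 9.8
```

View pics/c1.png

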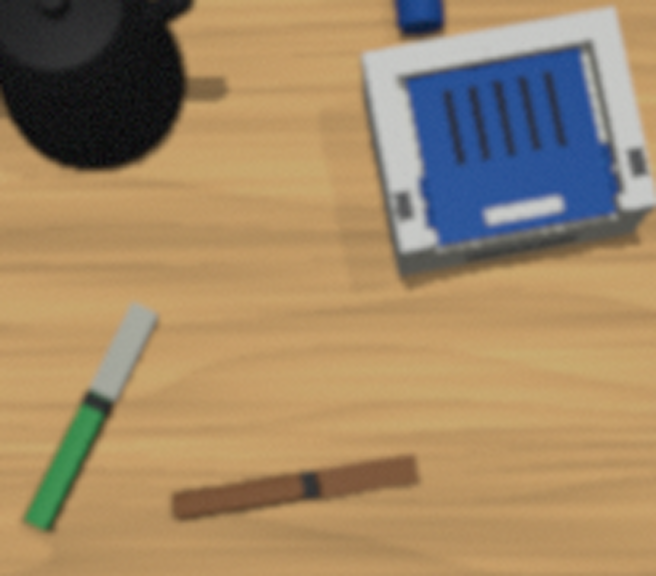

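The crop shows the small green lifter with its handle rear at crop (40,525) and blade tip at (145,310), so it's whole and lying flat. The box front faces the robot, yawed about +10°. The yellow, brown, large green and blue-handled tools are ruled out. Next I move to a viewpoint over the box front.

>>> step_arm(
  commands=[85, 0.652, 0.907, 0.083, 0, 0, 0, 85, 0.652, 0.907, 0.083, 0, 0, 0, 85, 0.652, 0.907, 0.083, 0, 0, 0, 85, 0.652, 0.907, 0.083, 0, 0, 0, 85, 0.652, 0.907, 0.083, 0, 0, 0, 85, 0.652, 0.907, 0.083, 0, 0, 0, 85, 0.652, 0.907, 0.083, 0, 0, 0, 85, 0.652, 0.907, 0.083, 0, 0, 0, 85, 0.652, 0.907, 0.083, 0, 0, 0, 85, 0.652, 0.907, 0.083, 0, 0, 0],
  squeeze=80,
)

```text
clock: 1.35
position: [0.5233, -0.0968, 0.2777]
ee_rot: [0.992, 0.128, -0.0, 0.0]
ft_force: [0.5, -1.2, 0.2]
grip_width: 0.997
grasp_force: 0.0
```

Run:
```python
from h import *
o=get_obs();print(o['clock'],o['position'],o['ee_rot'],o['joint_velocities'].round(2))
im=camera('wrist')[:,:,::-1].copy();cv2.imwrite('pics/w1.png',im)
np.save('w1.npy',np.r_[o['position'],o['ee_rot']])
```

```text
1.35 [ 0.52327312 -0.09682689  0.27774194] [ 9.91799874e-01  1.27800540e-01 -5.69998859e-06  1.79045682e-04] [-0.66  0.49 -0.41 -0.53  0.3   0.14 -1.08]
```

View pics/w1.png

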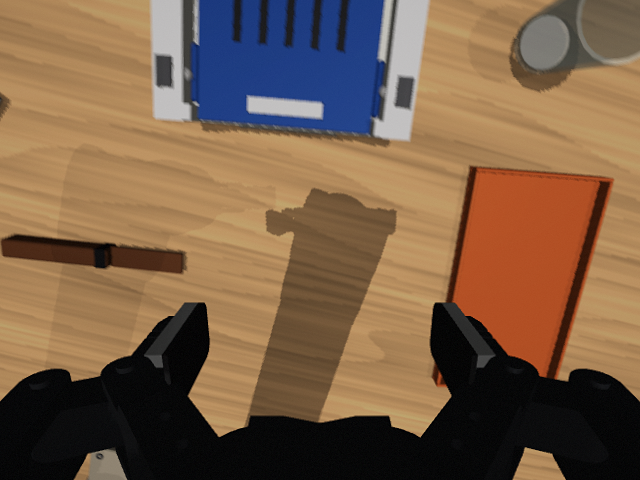

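The wrist view shows the box front wall tops with corners at (153,119) and (411,140), the cover's front edge at about (285,128), the tray, tumbler and brown decoy. The arm was still moving, so I take it again once settled.

Run:
```python
from h import *
camera('wrist')
o=get_obs();print(o['clock'],o['position'],o['ee_rot'],o['joint_velocities'].round(2))
im=camera('wrist')[:,:,::-1].copy();cv2.imwrite('pics/w2.png',im)
np.savez('w2.npz',**{k:o[k] for k in('position','ee_rot')})
cv2.imwrite('pics/w2c.png',cv2.resize(im[0:200,120:440],None,fx=2.5,fy=2.5,interpolation=cv2.INTER_CUBIC))
hsv=cv2.cvtColor(im,cv2.COLOR_BGR2HSV)
m=cv2.inRange(hsv,(0,0,150),(179,40,255));m[200:]=0;m[:,460:]=0
n,l,s,c=cv2.connectedComponentsWithStats(m)
for i in range(1,n):
    if s[i,4]>300:
        v,u=np.nonzero(l==i);q=np.c_[u,v]
        for nm,d in(('fl',(-1,1)),('fr',(1,1))):
            px=q[np.argmax(q@np.array(d))];print(s[i],nm,px,p2w('wrist',[px],.112,o).round(4))
m=cv2.inRange(hsv,(105,130,60),(125,255,255));m[200:]=0
v,u=np.nonzero(m);q=np.c_[u,v]
for d in((-1,1),(1,1)):
    px=q[np.argmax(q@np.array(d))];print('cov',px,p2w('wrist',[px],.099,o).round(4))
```

```text
1.45 [ 0.52505748 -0.09106621  0.2778407 ] [ 9.91133859e-01  1.32856370e-01  8.71063951e-04 -1.44915536e-03] [ 0.06 -0.03  0.09  0.04  0.01  0.01  0.1 ]
[ 164    0   37  126 3284] fl [165 122] [[0.5677 0.0462 0.112 ]]
[ 164    0   37  126 3284] fr [200 124] [[0.5733 0.0195 0.112 ]]
[388   0  16  68 454] fl [388  67] [[ 0.6507 -0.1088  0.112 ]]
[388   0  16  68 454] fr [394  67] [[ 0.6519 -0.1131  0.112 ]]
[ 382    0   59  148 3964] fl [383 142] [[ 0.5977 -0.1219  0.112 ]]
[ 382    0   59  148 3964] fr [417 147] [[ 0.6012 -0.1489  0.112 ]]
[ 257  102   76   23 1150] fl [257 116] [[ 0.5907 -0.0221  0.112 ]]
[ 257  102   76   23 1150] fr [330 124] [[ 0.5998 -0.0781  0.112 ]]
cov [208 123] [[0.5749 0.0172 0.099 ]]
cov [378 139] [[ 0.5991 -0.1193  0.099 ]]
```

View pics/w2c.png

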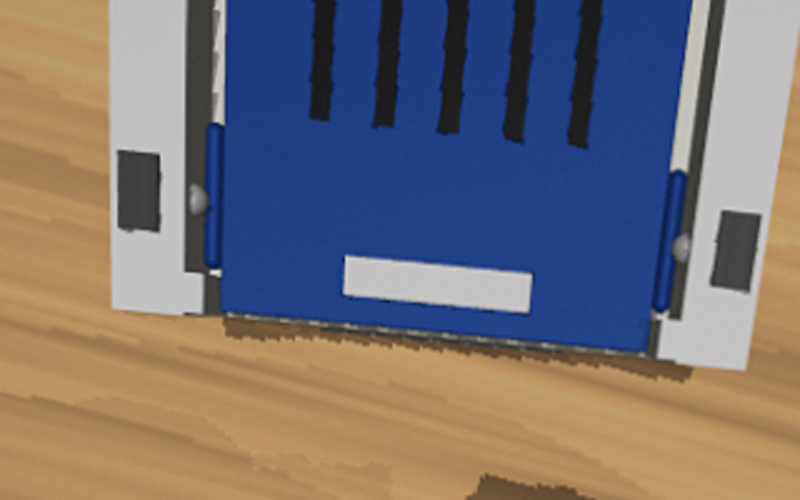

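>>> step_arm(
  commands=[60, -0.16, 0.668, -0.213, 0, 0, -0.228, 60, -0.16, 0.668, -0.213, 0, 0, -0.228, 60, -0.16, 0.668, -0.213, 0, 0, -0.228, 60, -0.16, 0.668, -0.213, 0, 0, -0.228, 60, -0.16, 0.668, -0.213, 0, 0, -0.228, 60, -0.16, 0.668, -0.213, 0, 0, -0.228, 60, -0.16, 0.668, -0.213, 0, 0, -0.228, 60, -0.16, 0.668, -0.213, 0, 0, -0.228, 60, -0.16, 0.668, -0.213, 0, 0, -0.228, 60, -0.16, 0.668, -0.213, 0, 0, -0.228],
)

```text
clock: 2.75
position: [0.4428, 0.2362, 0.1577]
ee_rot: [0.974, -0.228, -0.01, 0.006]
ft_force: [-0.1, -0.9, -0.1]
grip_width: 0.705
grasp_force: 0.0
```

Run:
```python
from h import *
o=get_obs();print(o['clock'],o['position'],o['ee_rot'],o['joint_pos'].round(2),np.abs(o['joint_velocities']).max())
print('yaw',np.degrees(2*np.arctan2(o['ee_rot'][1],o['ee_rot'][0])))
im=camera('wrist')[:,:,::-1].copy();cv2.imwrite('pics/w3.png',im)
hsv=cv2.cvtColor(im,cv2.COLOR_BGR2HSV)
m=cv2.inRange(hsv,(50,80,40),(85,255,255))
n,l,s,c=cv2.connectedComponentsWithStats(m)
for i in range(1,n):
    if s[i,4]>300:
        v,u=np.nonzero(l==i);w=p2w('wrist',np.c_[u,v],.024,o)[:,:2]*1000
        print(s[i],cv2.minAreaRect(w.astype(np.float32)))
```

```text
2.75 [0.44278708 0.23621069 0.15772372] [ 0.97358031 -0.22804318 -0.01018481  0.00582646] [-0.69  0.13  0.13  1.86 -0.03  1.17 -2.59] 1.545338520019631
yaw -26.365633808510616
[ 221  240   35  119 2124] ((413.7823791503906, 320.29644775390625), (21.476083755493164, 103.2873764038086), 63.41849136352539)
[   0  276   70   64 2527] ((482.0904235839844, 472.1634826660156), (56.6025505065918, 41.25448989868164), 41.17934036254883)
```

View pics/w3.png

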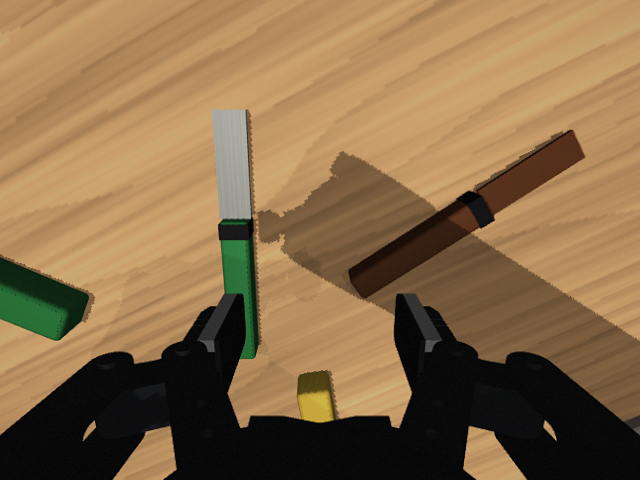

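The view shows the lifter at (235,230) with its blade tip at (230,110), and decoys around it. Joint 7 is at its lower limit, so I turn the hand half round the other way.

>>> step_arm(
  commands=[60, -0.02, 0.12, 0, 0, 0, 0.9, 60, -0.02, 0.12, 0, 0, 0, 0.9, 60, -0.02, 0.12, 0, 0, 0, 0.9, 60, -0.02, 0.12, 0, 0, 0, 0.9, 60, -0.02, 0.12, 0, 0, 0, 0.9, 60, -0.02, 0.12, 0, 0, 0, 0.9, 60, -0.02, 0.12, 0, 0, 0, 0.9, 60, -0.02, 0.12, 0, 0, 0, 0.9, 60, -0.02, 0.12, 0, 0, 0, 0.9, 60, -0.02, 0.12, 0, 0, 0, 0.9],
)

```text
clock: 4.05
position: [0.4312, 0.3077, 0.1581]
ee_rot: [0.758, 0.652, -0.002, 0.011]
ft_force: [0.1, 0.0, -0.5]
grip_width: 0.704
grasp_force: 0.0
```

```bash
cat >> h.py <<'E'
def st():
    o=get_obs();M=R.from_quat(o['ee_rot']).as_matrix()
    print('t',round(o['clock'],2),'p',o['position'].round(4),'yaw',np.degrees(np.arctan2(M[1,0],M[0,0])).round(2),'z',M[:,2].round(3),'q',o['joint_pos'].round(2),'F',o['ft_force'].round(1),'w',round(o['grip_width']*85.4,1),'g',round(o['grasp_force'],1))
    return o
E
python3 -c "from h import *;st()"
```

```text
t 4.05 p [0.4312 0.3077 0.1581] yaw 81.42 z [ 0.012 -0.02  -1.   ] q [-0.63  0.18 -0.1   1.8   0.05  1.16 -0.9 ] F [ 0.1  0.  -0.5] w 60.2 g 0.0
```

>>> step_arm(
  commands=[60, 0, 0, -0.06, 0, 0, 0.4, 60, 0, 0, -0.06, 0, 0, 0.4, 60, 0, 0, -0.06, 0, 0, 0.4, 60, 0, 0, -0.06, 0, 0, 0.4, 60, 0, 0, -0.06, 0, 0, 0.4, 60, 0, 0, -0.06, 0, 0, 0.4, 60, 0, 0, -0.06, 0, 0, 0.4, 60, 0, 0, -0.06, 0, 0, 0.4, 60, 0, 0, -0.06, 0, 0, 0.4, 60, 0, 0, -0.06, 0, 0, 0.4],
)

```text
clock: 5.3
position: [0.4307, 0.309, 0.1221]
ee_rot: [0.233, 0.972, 0.005, 0.01]
ft_force: [-0.7, 0.2, -0.1]
grip_width: 0.705
grasp_force: 0.0
```

Run:
```python
from h import *
o=st()
im=camera('wrist')[:,:,::-1].copy();cv2.imwrite('pics/w4.png',im)
hsv=cv2.cvtColor(im,cv2.COLOR_BGR2HSV)
m=cv2.inRange(hsv,(50,80,40),(85,255,255))
n,l,s,c=cv2.connectedComponentsWithStats(m)
for i in range(1,n):
    if s[i,4]>300:
        v,u=np.nonzero(l==i);w=p2w('wrist',np.c_[u,v],.024,o)[:,:2]*1000
        print(s[i],cv2.minAreaRect(w.astype(np.float32)))
```

```text
t 5.3 p [0.4307 0.309  0.1221] yaw 153.06 z [ 0.022  0.006 -1.   ] q [-0.51  0.21 -0.23  1.85  0.07  1.06  0.34] F [-0.7  0.2 -0.1] w 60.2 g 0.0
[ 303  122   35  162 5334] ((412.9469909667969, 321.2694396972656), (21.141056060791016, 105.09526824951172), 63.551002502441406)
[ 530  162  110  101 5782] ((499.7868347167969, 483.236083984375), (95.73544311523438, 32.2535514831543), 37.41105651855469)
```

View pics/w4.png

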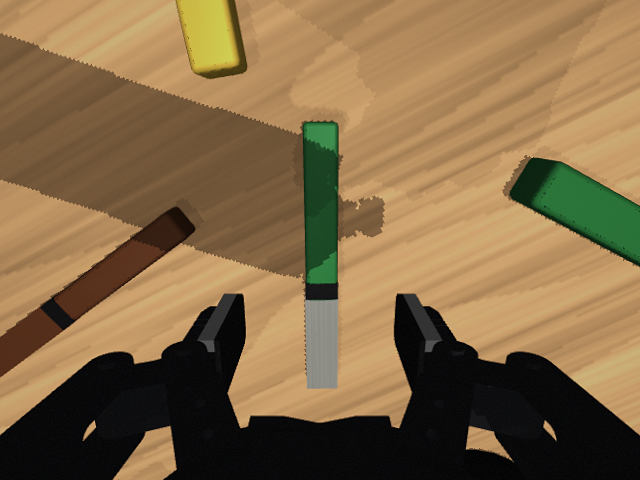

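The lifter is centred between the pads, handle at (320,205), blade at (321,345). I descend and grip.

>>> step_arm(
  commands=[60, -0.003, 0.004, -0.08, -0.002, 0.007, 0.003, 60, -0.003, 0.004, -0.14, -0.002, 0.007, 0.003, 60, -0.003, 0.004, -0.18, -0.002, 0.007, 0.003, 60, -0.003, 0.004, -0.195, -0.002, 0.007, 0.003, 60, -0.003, 0.004, -0.195, -0.002, 0.007, 0.003, 10, -0.003, 0.004, -0.195, -0.002, 0.007, 0.003, 10, -0.003, 0.004, -0.195, -0.002, 0.007, 0.003, 10, -0.003, 0.004, -0.195, -0.002, 0.007, 0.003, 10, -0.003, 0.004, -0.195, -0.002, 0.007, 0.003, 10, -0.003, 0.004, -0.195, -0.002, 0.007, 0.003],
  squeeze=80,
)

```text
clock: 6.6
position: [0.4295, 0.3121, 0.0063]
ee_rot: [0.227, 0.974, 0.001, 0.001]
ft_force: [-1.5, -1.8, 7.3]
grip_width: 0.234
grasp_force: 79.1
```

```bash
python3 -c "from h import *;st()"
```

```text
t 6.6 p [0.4295 0.3121 0.0063] yaw 153.72 z [ 0.002  0.001 -1.   ] q [-0.53  0.38 -0.22  1.92  0.11  0.85  0.31] F [-1.5 -1.8  7.3] w 19.9 g 79.1
```

Grip is good: 20 mm opening, 79 N. Lift and go to the front of the box, turning to its yaw.

>>> step_arm(
  commands=[10, 0, 0, 0.1, 0, 0, 0, 10, 0, -0.05, 0.2, 0, 0, 0.02, 10, 0.004, -0.14, 0.207, 0, 0, 0.05, 10, 0.004, -0.22, 0.207, 0, 0, 0.08, 10, 0.004, -0.3, 0.207, 0, 0, 0.11, 10, 0.004, -0.38, 0.207, 0, 0, 0.14, 10, 0.004, -0.46, 0.207, 0, 0, 0.17, 10, 0.004, -0.54, 0.207, 0, 0, 0.19, 10, 0.004, -0.62, 0.207, 0, 0, 0.2, 10, 0.004, -0.65, 0.207, 0, 0, 0.2],
)

```text
clock: 7.85
position: [0.4309, -0.0812, 0.1298]
ee_rot: [-0.083, 0.997, -0.0, 0.0]
ft_force: [0.5, 0.6, -1.6]
grip_width: 0.232
grasp_force: 78.8
```

Run:
```python
from h import *
camera('top');o=st()
im=camera('top')[:,:,::-1];s=camera('scene')[:,:,::-1];w=camera('wrist')[:,:,::-1]
cv2.imwrite('pics/t5.png',im);cv2.imwrite('pics/s5.png',s);cv2.imwrite('pics/w5.png',w)
a=cv2.resize(im[110:260,280:440],None,fx=2.5,fy=2.5,interpolation=cv2.INTER_CUBIC)
b=cv2.resize(w,(400,300));c=cv2.resize(s[200:312,140:290],None,fx=2.66,fy=2.66,interpolation=cv2.INTER_CUBIC)
H=np.zeros((600,800,3),np.uint8);H[:375,:400]=a;H[:300,400:]=b;c=c[:298,:399];H[300:300+c.shape[0],400:400+c.shape[1]]=c
cv2.imwrite('pics/m5.png',H)
```

```text
t 7.9 p [ 0.4309 -0.0824  0.1298] yaw -170.53 z [ 0.001 -0.001 -1.   ] q [-0.01  0.01  0.09  2.06  0.    1.07  1.82] F [-0.4 -2.2 -0.8] w 20.3 g 78.8
```

View pics/m5.png

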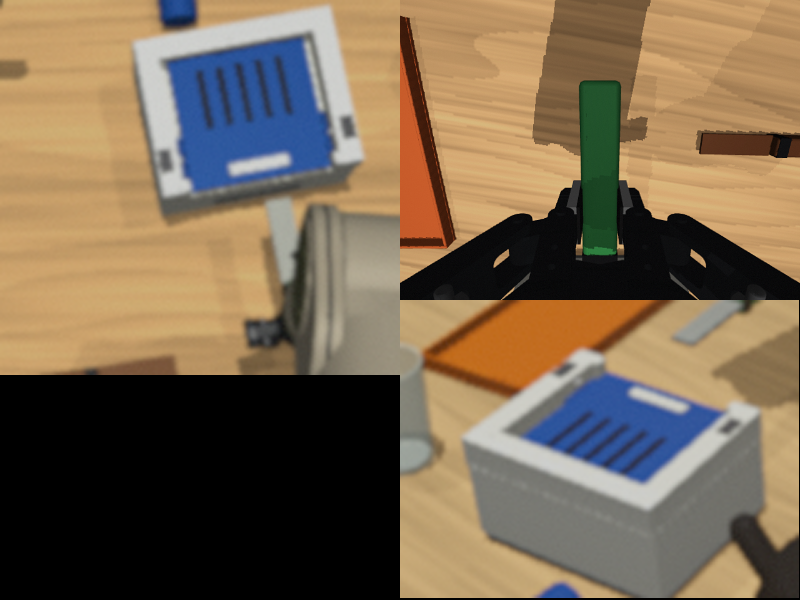

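The montage shows the blade held straight, tip at top-view pixel (391,190), just in front of the box. In the scene view the cover is still shut. Check the tip's position in the same frame as the box.

Run:
```python
from h import *
print(p2w('top',[[386.8,190.8],[396.8,188.8]],.1375).round(4))
print(p2w('top',[[344.0,193],[425.4,173.5]],.112).round(4))
P=np.array([[.559,-.061,.1375],[.5677,.0462,.112],[.6012,-.1489,.112]]);print(w2p('top',P).round(1))
im=cv2.imread('pics/t5.png')
g=im[186:200,382:402].astype(int);print(g.min(2).tolist() and '\n'.join(' '.join('%3d'%(v[0]-v[2]) for v in r) for r in g))
w=cv2.imread('pics/w5.png');hsv=cv2.cvtColor(w,cv2.COLOR_BGR2HSV);o=get_obs()
m=cv2.inRange(hsv,(50,80,20),(85,255,255));v,u=np.nonzero(m);q=np.c_[u,v]
k=v<v.min()+70
x=p2w('wrist',q[k],.1298+.0057+.012,o)[:,:2]*1000;r=cv2.minAreaRect(x.astype(np.float32));print(r)
d=x-o['position'][:2]*1000;print('rear along',(d@[.9864,.1645]).min(),'perp',(d@[-.1645,.9864]).min(),(d@[-.1645,.9864]).max())
```

```text
[[ 0.553  -0.0527  0.1375]
 [ 0.5575 -0.0766  0.1375]]
[[ 0.5544  0.0484  0.112 ]
 [ 0.5998 -0.1513  0.112 ]]
[[390.2 188.3]
 [344.8 187.6]
 [424.4 172.9]]
 -2  -2  -4   0  -2  -2  -4  -5  -6  -8 -12 -17 -17 -21 -25 -30 -34 -37 -38 -42
 -4  -6  -7  -8 -10 -12 -15 -19 -22 -25 -29 -29 -33 -38 -42 -48 -49 -52 -54 -56
-15 -17 -22 -25 -26 -29 -29 -31 -33 -34 -34 -33 -31 -34 -42 -53 -59 -60 -61 -65
-33 -38 -38 -38 -35 -32 -29 -27 -24 -25 -24 -22 -19 -22 -35 -58 -69 -72 -72 -75
-48 -49 -51 -43 -30 -22 -18 -15 -12 -13 -13 -12 -10 -15 -35 -63 -80 -84 -83 -85
-60 -60 -59 -48 -27 -16 -11  -9  -9  -9  -9  -7  -9 -14 -36 -66 -85 -88 -89 -87
-75 -76 -77 -65 -38 -16  -8  -7  -9 -10  -8  -8  -9 -14 -35 -66 -87 -92 -91 -88
-90 -90 -90 -80 -50 -21  -9  -9  -8  -9  -9  -8  -9 -14 -33 -64 -87 -94 -94 -85
-95 -93 -93 -85 -59 -26 -10  -8  -9  -8  -8  -8  -8 -11 -27 -58 -83 -92 -90 -76
-96 -95 -95 -86 -64 -31 -13  -8  -8  -8  -8  -9  -8  -9 -20 -49 -78 -91 -87 -67
-94 -95 -94 -91 -70 -36 -14  -8  -9 -11  -8  -7  -9  -8 -17 -44 -73 -90 -82 -61
-94 -95 -96 -93 -78 -45 -18  -8  -7  -9  -8  -9  -9  -7 -15 -37 -70 -86 -76 -52
-94 -96 -95 -95 -84 -52 -22  -9  -7  -8  -7  -7  -9  -7 -14 -33 -65 -82 -71 -43
-93 -94 -96 -94 -87 -60 -26  -8  -7  -7 -10  -8  -7  -7 -10 -27 -57 -75 -64 -37
((371.6968688964844, -87.43489837646484), (21.80228042602539, 20.983264923095703), 9.724664688110352)
rear along -71.29230531507977 perp -10.122528221306224 10.855255916553999
```

The tip is about 128 mm ahead of the TCP and centred. I lower to slot height and enter gently.

>>> step_arm(
  commands=[10, 0, 0, -0.04, 0, 0, 0.0015, 10, 0, 0, -0.0775, 0, 0, 0.0015, 10, 0, 0, -0.0775, 0, 0, 0.0015, 10, 0, 0, -0.0775, 0, 0, 0.0015, 10, 0.013, 0.002, -0.0775, 0, 0, 0.0015, 10, 0.026, 0.004, -0.0775, 0, 0, 0.0015, 10, 0.039, 0.006, -0.0775, 0, 0, 0.0015, 10, 0.046, 0.008, -0.0775, 0, 0, 0.0015, 10, 0.053, 0.009, -0.0775, 0, 0, 0.0015, 10, 0.053, 0.009, -0.0775, 0, 0, 0.0015],
)

```text
clock: 9.3
position: [0.4632, -0.0729, 0.0828]
ee_rot: [-0.087, 0.996, -0.0, 0.0]
ft_force: [0.6, 0.4, -1.4]
grip_width: 0.237
grasp_force: 78.7
```

Run:
```python
from h import *
o=st();w=camera('top')[:,:,::-1];cv2.imwrite('pics/t6.png',w)
S=np.array([.5845,-.0514]);x=np.array([.9856,.1692]);print('tip in by mm',((o['position'][:2]-S)@x)*1000+128.5, 'z mid',o['position'][2]*1000+5.7)
```

```text
t 9.3 p [ 0.4632 -0.0729  0.0828] yaw -170.0 z [ 0. -0. -1.] q [-0.02  0.14  0.08  2.04 -0.01  0.97  1.82] F [ 0.6  0.4 -1.4] w 20.2 g 78.7
tip in by mm 5.313850147939334 z mid 88.46417404070509
```

>>> step_arm(
  commands=[10, 0.008, 0.001, 0.001, 0, 0, 0, 10, 0.016, 0.003, 0.001, 0, 0, 0, 10, 0.024, 0.004, 0.001, 0, 0, 0, 10, 0.032, 0.006, 0.001, 0, 0, 0, 10, 0.039, 0.007, 0.001, 0, 0, 0, 10, 0.046, 0.008, 0.001, 0, 0, 0, 10, 0.052, 0.009, 0.001, 0, 0, 0, 10, 0.052, 0.009, 0.001, 0, 0, 0, 10, 0.052, 0.009, 0.001, 0, 0, 0, 10, 0.052, 0.009, 0.001, 0, 0, 0],
)

```text
clock: 10.6
position: [0.4941, -0.0677, 0.0834]
ee_rot: [-0.087, 0.996, -0.0, 0.0]
ft_force: [-0.3, 0.5, -1.8]
grip_width: 0.237
grasp_force: 78.7
```

Run:
```python
from h import *
o=st()
S=np.array([.5845,-.0514]);x=np.array([.9856,.1692]);print('tip in by mm',((o['position'][:2]-S)@x)*1000+128.5, 'z mid',o['position'][2]*1000+5.7)
# levering: rotate tool about sill edge; blade underside must lie on sill edge (blade mid 2mm above, normal)
p0=o['position'];M0=R.from_quat(o['ee_rot']).as_matrix();X=np.r_[x,0];Z=np.array([0,0,1.]);Y=np.cross(Z,X)
S3=np.r_[S,.085]
off=np.array([-(S3-p0)@X, 0, -.0057])  # unused
for a in (.1,.2,.3,.4,.45):
    r=R.from_rotvec(-Y*a)
    u=r.apply(X);n=r.apply(Z)
    s=-(S-p0[:2])@x  # TCP distance in front (negative)
    g=S3+2e-3*n+s*u+((p0-S3)@Y)*Y   # axis point above TCP
    t=g-n*.0057
    print(a,'shift',((t-p0)/.6).round(4),'turn',(-Y*a/np.pi).round(4))
```

```text
t 10.6 p [ 0.4941 -0.0677  0.0834] yaw -170.01 z [ 0. -0. -1.] q [-0.03  0.2   0.08  1.96 -0.02  0.98  1.81] F [-0.3  0.5 -1.8] w 20.3 g 78.7
tip in by mm 36.645616028630954 z mid 89.0987934569118
0.1 shift [ 0.0014  0.0002 -0.0188] turn [ 0.0054 -0.0314 -0.    ]
0.2 shift [ 0.0042  0.0007 -0.0338] turn [ 0.0108 -0.0627 -0.    ]
0.3 shift [ 0.0085  0.0015 -0.0485] turn [ 0.0162 -0.0941 -0.    ]
0.4 shift [ 0.0143  0.0025 -0.0626] turn [ 0.0215 -0.1255 -0.    ]
0.45 shift [ 0.0177  0.003  -0.0695] turn [ 0.0242 -0.1412 -0.    ]
```

Inserted 36.6 mm with no contact force. Now lever about the sill edge to 0.4 rad.

>>> step_arm(
  commands=[10, 0.0007, 0, -0.01, 0.0027, -0.0157, 0, 10, 0.0014, 0.0002, -0.0188, 0.0054, -0.0314, 0, 10, 0.0028, 0.0005, -0.0263, 0.0081, -0.047, 0, 10, 0.0042, 0.0007, -0.0338, 0.0108, -0.0627, 0, 10, 0.0063, 0.0011, -0.0412, 0.0135, -0.0784, 0, 10, 0.0085, 0.0015, -0.0485, 0.0162, -0.0941, 0, 10, 0.0114, 0.002, -0.0556, 0.0188, -0.1098, 0, 10, 0.0143, 0.0025, -0.0626, 0.0215, -0.1255, 0, 10, 0.0143, 0.0025, -0.0626, 0.0215, -0.1255, 0, 10, 0.0143, 0.0025, -0.0626, 0.0215, -0.1255, 0],
)

```text
clock: 11.85
position: [0.5031, -0.0661, 0.0462]
ee_rot: [-0.085, 0.976, 0.016, 0.198]
ft_force: [-0.4, -0.1, -0.1]
grip_width: 0.239
grasp_force: 78.9
```

Run:
```python
from h import *
o=st()
for n in('top','scene'):cv2.imwrite(f'pics/{n}7.png',camera(n)[:,:,::-1])
s0=cv2.imread('pics/s5.png');s=cv2.imread('pics/scene7.png');t0=cv2.imread('pics/t5.png');t=cv2.imread('pics/top7.png')
f=lambda im,a,b,c,d:cv2.resize(im[a:b,c:d],(400,300),interpolation=cv2.INTER_CUBIC)
H=np.vstack([np.hstack([f(s0,210,285,180,280),f(s,210,285,180,280)]),np.hstack([f(t0,110,200,330,450),f(t,110,200,330,450)])])
cv2.imwrite('pics/m7.png',H)
x=np.array([.9856,.1692]);Y=np.array([-.1692,.9856]);C=np.array([.5845,-.0514])
P=[np.r_[C+x*.002+Y*y,z] for y in(.05,-.05) for z in(.099,.115)];print(w2p('scene',P).round(1).tolist())
```

```text
t 11.85 p [ 0.5031 -0.0661  0.0462] yaw -169.98 z [ 0.384  0.066 -0.921] q [ 0.06  0.06  0.05  2.28 -0.28  0.42  2.09] F [-0.4 -0.1 -0.1] w 20.5 g 78.9
[[258.4, 240.2], [257.9, 234.6], [224.9, 228.7], [224.2, 223.2]]
```

View pics/m7.png

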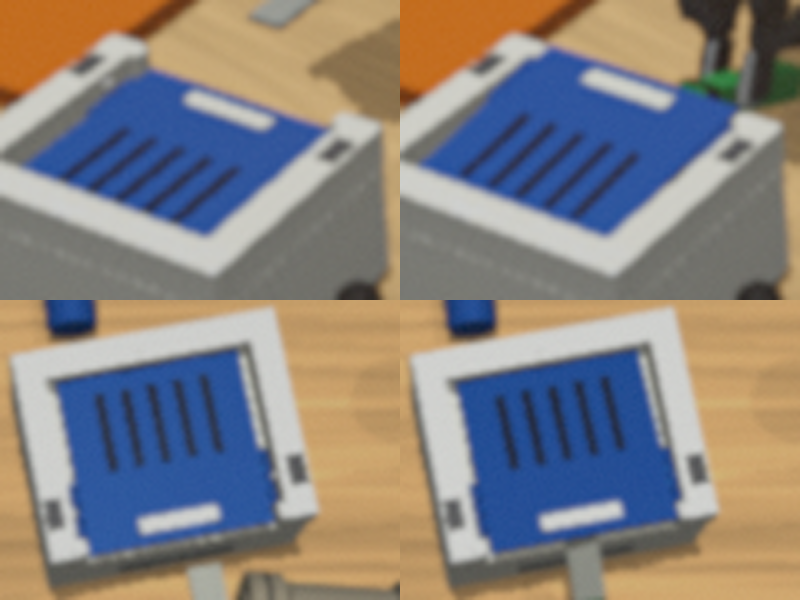

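Left is before, right is after: the cover's front edge has risen about 6 px (16 mm), now over the wall tops, and the wrist carries no load, so it's standing on its catches. I level the tool and withdraw.

>>> step_arm(
  commands=[10, -0.005, -0.001, 0.016, -0.0054, 0.0314, 0, 10, -0.0085, -0.0015, 0.032, -0.0108, 0.0627, 0, 10, -0.012, -0.002, 0.049, -0.0162, 0.0941, 0, 10, -0.0143, -0.0025, 0.065, -0.0215, 0.1255, 0, 10, -0.0143, -0.0025, 0.065, -0.0215, 0.1255, 0, 10, -0.03, -0.005, 0.065, -0.0215, 0.1255, 0, 10, -0.055, -0.009, 0.065, -0.0215, 0.1255, 0, 10, -0.08, -0.014, 0.065, -0.0215, 0.1255, 0, 10, -0.105, -0.018, 0.065, -0.0215, 0.1255, 0, 10, -0.12, -0.021, 0.065, -0.0215, 0.1255, 0],
)

```text
clock: 13.2
position: [0.4296, -0.079, 0.0849]
ee_rot: [-0.087, 0.996, -0.0, 0.0]
ft_force: [0.7, -1.1, -0.6]
grip_width: 0.235
grasp_force: 78.8
```

Run:
```python
from h import *
o=st()
for n in('top','scene'):cv2.imwrite(f'pics/{n}8.png',camera(n)[:,:,::-1])
for n,r in(('scene',(180,280,210,285)),('top',(340,430,110,185))):
    for k in ((5,7,8)):
        im=cv2.imread(f'pics/{n[0]}5.png' if k==5 else f'pics/{n}{k}.png');hsv=cv2.cvtColor(im,cv2.COLOR_BGR2HSV)[r[2]:r[3],r[0]:r[1]]
        m=cv2.inRange(hsv,(105,130,60),(125,255,255));
        v,u=np.nonzero(m);print(n,k,len(v),u.mean().round(2),v.mean().round(2))
# tray in top
im=cv2.imread('pics/top0.png');hsv=cv2.cvtColor(im,cv2.COLOR_BGR2HSV)
m=cv2.inRange(hsv,(3,170,100),(15,255,255));m[:,:440]=0;m[:,550:]=0;m[:160]=0;m[300:]=0
v,u=np.nonzero(m);w=p2w('top',np.c_[u,v],.02)[:,:2]*1000;b=cv2.boxPoints(cv2.minAreaRect(w.astype(np.float32)));print(b.round())
```

```text
t 13.2 p [ 0.4296 -0.079   0.0849] yaw -170.03 z [ 0.  0. -1.] q [-0.    0.06  0.08  2.11 -0.01  0.97  1.83] F [ 0.7 -1.1 -0.6] w 20.1 g 78.8
scene 5 1361 42.15 37.79
scene 7 1722 43.98 35.21
scene 8 1689 43.6 35.27
top 5 2689 37.73 42.84
top 7 2789 37.96 42.4
top 8 2786 37.97 42.36
[[ 331. -296.]
 [ 359. -444.]
 [ 621. -394.]
 [ 593. -246.]]
```

The cover stays up after withdrawal. Now to the tray.

>>> step_arm(
  commands=[10, 0, 0, 0.06, 0, 0, 0, 10, 0, -0.03, 0.092, 0, 0, -0.02, 10, 0.01, -0.1, 0.092, 0, 0, -0.05, 10, 0.015, -0.17, 0.092, 0, 0, -0.083, 10, 0.02, -0.24, 0.092, 0, 0, -0.083, 10, 0.024, -0.31, 0.092, 0, 0, -0.083, 10, 0.027, -0.38, 0.092, 0, 0, -0.083, 10, 0.027, -0.439, 0.092, 0, 0, -0.083, 10, 0.027, -0.439, 0.03, 0, 0, -0.083, 10, 0.027, -0.439, 0, 0, 0, -0.083],
)

```text
clock: 14.55
position: [0.4465, -0.3416, 0.0829]
ee_rot: [0.043, 0.999, 0.0, -0.001]
ft_force: [0.7, 0.6, -1.6]
grip_width: 0.242
grasp_force: 78.8
```

Run:
```python
from h import *
camera('wrist');o=st()
im=camera('wrist')[:,:,::-1];cv2.imwrite('pics/w9.png',im)
hsv=cv2.cvtColor(im,cv2.COLOR_BGR2HSV);m=cv2.inRange(hsv,(3,150,60),(15,255,255));m[300:]=0
v,u=np.nonzero(m);w=p2w('wrist',np.c_[u,v],.02,o)[:,:2]*1000;print(cv2.boxPoints(cv2.minAreaRect(w.astype(np.float32))).round())
x=np.array([.9826,.1857]);c=np.array([.476,-.345]);y=np.array([-x[1],x[0]])
M=R.from_quat(o['ee_rot']).as_matrix();a=-M[:2,0]
for s in(-.0713,.1287):
    for e in(-.012,.012):
        q=o['position'][:2]+a*s+e*np.array([-a[1],a[0]])-c;print((q@x*1000).round(),(q@y*1000).round())
```

```text
t 14.6 p [ 0.4459 -0.3407  0.0812] yaw 175.1 z [-0.004  0.002 -1.   ] q [ 0.31  0.34  0.31  1.81 -0.12  1.02  2.15] F [-1.6  1.8 -2.9] w 20.3 g 78.8
[[ 331. -298.]
 [ 358. -444.]
 [ 503. -417.]
 [ 476. -271.]]
-101.0 17.0
-94.0 41.0
92.0 -36.0
98.0 -13.0
```

View pics/w9.png

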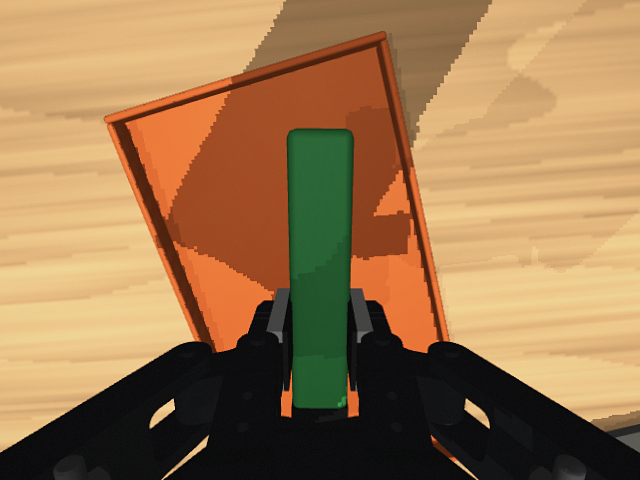

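The handle sits well inside the tray walls: handle at (320,270), tray corners at (107,120) and (384,35). Descend.

>>> step_arm(
  commands=[10, 0, 0, -0.05, 0, 0, 0, 10, 0, 0, -0.09, 0, 0, 0, 10, 0, 0, -0.105, 0, 0, 0, 10, 0, 0, -0.11, 0, 0, 0, 10, 0, 0, -0.114, 0, 0, 0, 10, 0, 0, -0.1165, 0, 0, 0, 10, 0, 0, -0.1165, 0, 0, 0, 10, 0, 0, -0.1165, 0, 0, 0, 10, 0, 0, -0.1165, 0, 0, 0, 10, 0, 0, -0.1165, 0, 0, 0],
)

```text
clock: 15.9
position: [0.447, -0.3421, 0.015]
ee_rot: [0.043, 0.999, -0.0, 0.0]
ft_force: [-0.0, 0.2, -0.6]
grip_width: 0.238
grasp_force: 78.8
```

```bash
python3 -c "from h import *;st()"
```

```text
t 15.9 p [ 0.447  -0.3421  0.015 ] yaw 175.05 z [ 0. -0. -1.] q [ 0.32  0.43  0.3   1.85 -0.16  0.88  2.18] F [-0.   0.2 -0.6] w 20.4 g 78.8
```

>>> step_arm(
  commands=[10, 0, 0, -0.004, 0, 0, 0, 10, 0, 0, -0.007, 0, 0, 0, 10, 0, 0, -0.007, 0, 0, 0, 45, 0, 0, -0.007, 0, 0, 0, 45, 0, 0, -0.007, 0, 0, 0, 45, 0, 0, -0.006, 0, 0, 0, 45, 0, 0, -0.006, 0, 0, 0, 45, 0, 0, 0.02, 0, 0, 0, 45, 0, 0, 0.08, 0, 0, 0, 45, 0, 0, 0.16, 0, 0, 0],
)

```text
clock: 17.15
position: [0.4465, -0.3419, 0.1124]
ee_rot: [0.043, 0.999, 0.0, -0.0]
ft_force: [0.4, -0.8, -1.1]
grip_width: 0.525
grasp_force: 0.0
```

>>> step_arm(
  commands=[45, 0, 0, 0.08, 0, 0, 0, 45, -0.1, 0, 0.16, 0, 0, 0, 45, -0.1, -0.1, 0.2, 0, 0, 0, 45, -0.1, -0.2, 0.2, 0, 0, 0, 45, -0.1, -0.2, 0.2, 0, 0, 0, 45, -0.1, -0.2, 0.2, 0, 0, 0, 45, -0.1, -0.2, 0.2, 0, 0, 0, 45, -0.1, -0.2, 0.2, 0, 0, 0, 45, -0.1, -0.2, 0.2, 0, 0, 0, 45, -0.1, -0.2, 0.2, 0, 0, 0],
)

```text
clock: 18.4
position: [0.3871, -0.4619, 0.2311]
ee_rot: [0.043, 0.999, -0.0, 0.0]
ft_force: [-0.3, 0.1, -0.2]
grip_width: 0.527
grasp_force: 0.0
```

Run:
```python
from h import *
o=st()
t=camera('top')[:,:,::-1];s=camera('scene')[:,:,::-1]
H=np.hstack([cv2.resize(t[60:310,170:560],(400,256)),cv2.resize(s[150:400,80:400],(400,312))[:256]])
H=np.vstack([H,np.hstack([cv2.resize(t[160:300,430:550],(400,340)),cv2.resize(s[205:290,170:290],(400,340),interpolation=cv2.INTER_CUBIC)])]);cv2.imwrite('pics/m9.png',H)
```

```text
t 18.4 p [ 0.3871 -0.4619  0.2311] yaw 175.07 z [ 0. -0. -1.] q [ 0.44  0.29  0.44  1.55 -0.13  1.33  2.38] F [-0.3  0.1 -0.2] w 45.0 g 0.0
```

View pics/m9.png

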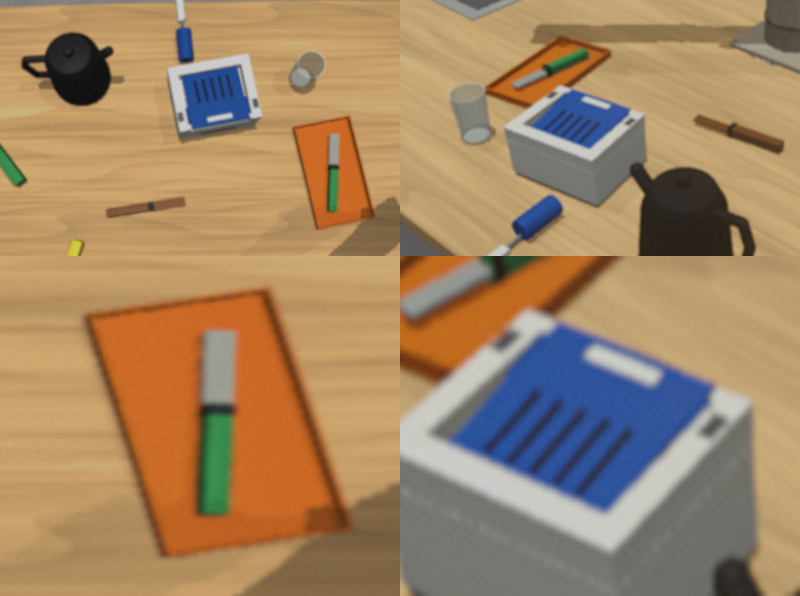

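The lifter lies wholly inside the tray (lower left, 215,420). The cover is still propped up on the box (lower right), the kettle and tumbler look unmoved, and the arm is clear.

```bash
python3 -c "from workcell import *;print(hand_in())"
```

```text
the job is handed in; nothing more can be done
None
```

The job is handed in at about 18.5 s: the cover's front edge stays propped up on its catches, the lifter lies flat in the orange tray, and the kettle and tumbler look unmoved in the last pictures.

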